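Sort left-hand and right-hand lens mounts into their trays

ROBOT

A 6-joint arm with a two-finger parallel gripper is mounted at the origin on the work surface. World frame = base frame: x ahead of the robot, y to its left, z up, the work surface at z = 0. Lengths are in m, angles in degrees, forces in N, time in s.
With the tool pointing down it reaches from about 0.25 to 0.775 m from the base axis. Payload 4 kg.
Tool frame: the origin (TCP) lies midway between the tips of the shut fingers; the grasp point (between the pads) lies 19 mm behind it; z points along the fingers, y is the line along which they close (so a half turn about z gives the same grasp; the last joint's range is limited). The gripper opens to 85 mm and grips with 20 to 120 N. Pads are 22 mm wide; open, the fingers measure 114 mm over their backs; the gripper's body (76 mm by 85 mm) begins 54 mm behind the grasp point. The pads swing forward as they close: fully open they stand 13 mm farther back than shut.
Start: joints at [59.066, 4.996, 78.535, -0, 96.463, -5.907], TCP at [0.233, 0.498, 0.231] pointing down, gripper open.
Joint ranges: [-177.83, 177.83], [-43.37, 116.18], [15.69, 146.23], [-61.86, 241.86], [9.47, 152.12], [-147.06, 147.06]. Speed limits (degrees/s): [159.86, 159.86, 180, 180, 180, 180].

INTERFACE

Orientations are given as [roll, pitch, yaw] about the fixed x, y, z axes, in that order (R = Rz(yaw) Ry(pitch) Rx(roll)).
In Python, from workcell import observe, optics, arm gives the robot as it stands.
- The arm moves only by the shell command python3 -m jog 'ROWS' [FORCE]. ROWS is a JSON object of lists of equal length, an entry for each row: "claw": the opening, from 0 (shut) to 1 (fully open); "linear": the shift along the tool's x, y, z in mm, a list of three; "delta_rot": the turn, a rotation vector about the tool's x, y, z in rad, a list of three. A call has 1 to 10 rows; each row shifts and turns the commanded pose from where the row before left it, along the tool's axes as they then stand; what a row does not reach is not made up. A row lasts 1/10 s, in which the tool goes at most 50 mm and 8.59 degrees, less where a joint would pass 70% of its speed; a pose out of reach is approached as far as the arm can. A call with a gripper value outside its range is refused whole. The fingers move at their own pace and stop on an object; FORCE is the grip in N (left out, the last holds). Time passes only in rows, so rows that do not move let the fingers close. It gives the time, the measured TCP pose, the force, the opening and the grip force at its end, in the units of the state.
- observe(): the state, without advancing time (a new reading comes with each control period).
- optics.capture(name): name is "side" or "top" or "wrist"; returns a dict with "pixels" (400x640x3 uint8, red, green, blue), "fx", "fy", "cx", "cy" (pixels), "origin" and "attitude" of the camera in the world. Camera axes: x right, y down, z forward; pixel columns grow to the right and rows downward; lengths in m; the calibration is good to about 2 mm. A picture is of the moment at which its call begins. There is no depth.
- arm.sign_off(): hands the job in; it is judged then, once.
The state is a dict: "time_s": time; "joints": joint angles; "joint_velocities": joint speeds; "joint_efforts": joint torques, N m; "position": TCP position; "eef_rot": TCP orientation; "contact_force": force on the tool from outside, world axes, zero at the start; "wrist_torque": the same for the moment, N m; "gripper_width": finger opening in m; "finger_force": force on a finger pad.
Only numpy, scipy, OpenCV 4.12 (cv2) and the standard library are available. Lean on these libraries where they do the work, as an engineer would, in place of code of your own. Each camera call takes 0.05 s, during which the arm holds its last target. There are 200 camera calls.

TASK

On the cleanroom optics bench, sort the mirror-image pair of lens mounts: put the left-hand mount in the blue tray and the right-hand mount in the yellow tray. Set each one down on its foot, flat on the tray floor, without dropping it.

Things in the scene. Friction and masses are not known exactly. Their poses are not given: they have to be found in the camera images.
- mount_left: Black lens mount, blue lens, 150 g (sizes in mm). Seen from above, lens barrel away from you, its one flat lug (22x32, 8 thick, white dot) points LEFT at the near end. Origin: underside, below the grip rib; x to barrel, y left, z up. Bar 24 wide, 8 thick, x -40..28. Bare-metal rib to grasp across y: 12 thick, 30 long, top at z 46. Barrel 38 wide, 24 high, at x 40. All within 60 of origin. The two-lug mount is not part of the job.
- mount_right: Mirror image of mount_left, same material and sizes: seen from above with the lens barrel pointing away from you, its one lug points RIGHT (y -44..-12 mm, x -40..-18 mm). Origin on the underside, below the middle of the grip rib; x towards the barrel, y left, z up. Grasp the rib across y: 12 mm thick, 30 mm long, top 46 mm above the underside, above an 8 mm thick bar.
- tray_left: Blue open plastic tray for left-hand mounts, fixed to the bench, empty, outside 170 mm (x) by 160 mm (y), 22 mm high, walls and floor 4 mm thick. Origin: centre of the underside, on the bench; z up. It may stand on either side of the bench, slightly turned. A mount fits in its middle at any heading.
- tray_right: Yellow open plastic tray for right-hand mounts, fixed to the bench, empty, outside 170 mm (x) by 160 mm (y), 22 mm high, walls and floor 4 mm thick. Origin: centre of the underside, on the bench; z up. It may stand on either side of the bench, slightly turned. A mount fits in its middle at any heading.

How it is judged:
By the outcome, as a careful person would: the job done as asked, in the order asked, and still so for the second after the job is handed in, with the robot touching nothing.
It also fails if it takes over 58 s, if anything falls off the work surface, if the arm or the gripper's body presses on something with over 40 N, if the wrist force passes 120 N, or if a joint passes its speed limit or range.

## Working session

There is one attempt and no reset: what is moved stays moved. The work goes in short steps, Python scripts to look and compute and a shell command to move; the robot and the scene stay as the last step left them, time stands still between calls to the robot, and variables do not carry over. Pictures are saved under pics/ and viewed, at most 10 in all, crops included, and the job is handed in when it is done.

```bash
mkdir -p pics
python3 - <<'E'
from workcell import observe, optics
import cv2, json, numpy as np
for n in ["top","side"]:
    c=optics.capture(n); cv2.imwrite(f"pics/{n}0.png",c["pixels"][:,:,::-1])
    np.savez(f"{n}0.npz",**c)
    print({k:v for k,v in c.items() if k!="pixels"})
s=observe(); print(s["time_s"],s["position"],s["eef_rot"],s["gripper_width"])
E
```

```text
{'fx': 511.63668586071964, 'fy': 511.63668586071964, 'cx': 322.4966937978204, 'cy': 202.0153871147225, 'origin': array([2.85408312e-01, 8.05280796e-04, 1.34568415e+00]), 'attitude': array([-1.68839958e+02, -1.17704347e-02, -8.94780924e+01])}
{'fx': 364.7407506863211, 'fy': 364.7407506863211, 'cx': 318.6112910173771, 'cy': 197.5454877066684, 'origin': array([ 0.15835695, -0.49862476,  0.49945704]), 'attitude': array([-126.11992553,    0.39416027,  -36.81260468])}
0.1 [0.23243234 0.49796712 0.2302417 ] [-1.79883950e+02 -1.13375239e-02  1.54974562e+02] 0.08530827669773522
```

View pics/top0.png

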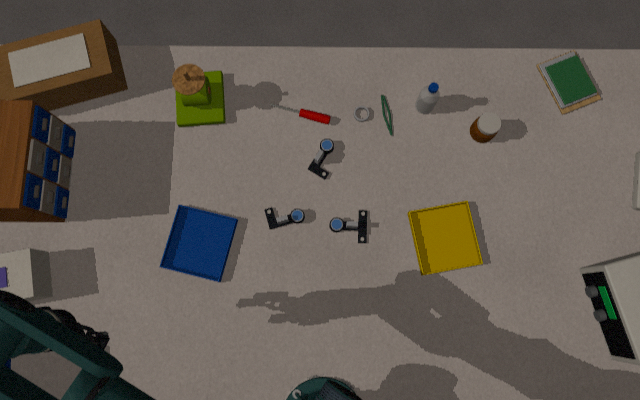

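The top view shows the blue tray at about (200,243) and the yellow tray at (446,238). There are three mounts, near (322,158), (285,217) and (350,226). The last one has two lugs, so it is the one to leave alone. I'll zoom in next.

```bash
cat > h.py <<'E'
import numpy as np, cv2
from scipy.spatial.transform import Rotation as R
def load(f): return dict(np.load(f))
def ray(c,px,z):
    d=R.from_euler('xyz',c["attitude"],degrees=True).apply([(px[0]-c["cx"])/c["fx"],(px[1]-c["cy"])/c["fy"],1])
    o=c["origin"]; return o+d*(z-o[2])/d[2]
E
python3 - <<'E'
from h import *
c=load("top0.npz"); im=c["pixels"][:,:,::-1]
cv2.imwrite("pics/crop0.png",cv2.resize(im[130:250,255:385],None,fx=5,fy=5,interpolation=cv2.INTER_CUBIC)[:600])
hsv=cv2.cvtColor(np.ascontiguousarray(im),cv2.COLOR_BGR2HSV)
for n,lo,hi in [("blue",(105,150,60),(120,255,255)),("yellow",(22,150,80),(32,255,255))]:
    m=cv2.inRange(hsv,lo,hi); cs,_=cv2.findContours(m,0,2)
    for k in sorted(cs,key=cv2.contourArea)[-1:]:
        r=cv2.minAreaRect(k); print(n,r,[ray(c,p,.018).round(3)[:2].tolist() for p in [r[0],*cv2.boxPoints(r)]])
m=cv2.inRange(hsv,(90,60,60),(125,255,255)); cs,_=cv2.findContours(m[130:250,255:385],0,2)
for k in cs:
    if cv2.contourArea(k)>20:
        (u,v),r=cv2.minEnclosingCircle(k); print("lens",u+255,v+130,r,ray(c,(u+255,v+130),.032).round(4))
E
```

```text
blue ((197.80189514160156, 242.44342041015625), (60.8507194519043, 66.34513854980469), 15.945395469665527) [[0.437, 0.327], [0.375, 0.422], [0.543, 0.386], [0.5, 0.229], [0.334, 0.269]]
yellow ((444.76470947265625, 237.441162109375), (67.13997650146484, 62.909828186035156), 77.47119140625) [[0.456, -0.317], [0.524, -0.219], [0.562, -0.383], [0.389, -0.413], [0.353, -0.253]]
lens 336.5 223.5 5.147915363311768 [ 0.4881 -0.034   0.032 ]
lens 296.8823547363281 214.76470947265625 5.1231513023376465 [0.5101 0.0693 0.032 ]
lens 326.5 144.5 4.743516445159912 [ 0.7016 -0.0064  0.032 ]
```

View pics/crop0.png

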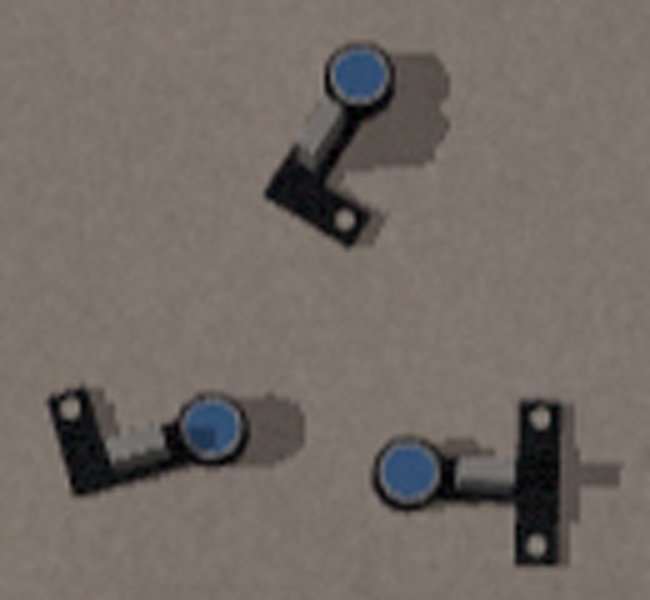

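In the crop, the top mount has its lens at (359,74) and its lug pointing right, so it is the right-hand one. The lower-left mount has its barrel towards image right and its lug on its left, so it is the left-hand one. The lower-right mount has two lugs.

Run:
```python
from h import *
from workcell import observe
c=load("top0.npz"); P=lambda x,y,z: ray(c,(255+(x+.5)/5-.5,130+(y+.5)/5-.5),z)[:2]
for n,a,b,lens,dot,rib in [("L",(50,400),(75,495),(212,427),(70,408),(138,443)),("R",(352,247),(265,192),(359,74),(345,220),(320,135))]:
    a,b=P(*a,.008),P(*b,.008); e=a-b if n=="L" else b-a   # +y of mount
    yh=np.degrees(np.arctan2(e[1],e[0]))-90
    l24,l=P(*lens,.024),P(*lens,.032)
    d=P(*dot,.008); r=P(*rib,.046)
    print(n,"len",np.linalg.norm(e),"heading edge",yh,"lens",l24,l,"dot",d,"rib46",r,"rib27",P(*rib,.027))
    for q in (l24,l):
        v=q-r; print("   lens-rib",np.linalg.norm(v),np.degrees(np.arctan2(v[1],v[0])),"lens-dot",np.linalg.norm(q-d))
        h=np.radians(yh); print("   origin from lens", q-.04*np.array([np.cos(h),np.sin(h)]))
s=observe(); M=R.from_euler('xyz',s["eef_rot"],degrees=True); print(M.as_matrix().round(3), s["joints"])
```

```text
L len 0.05290545352425181 heading edge -73.79148355193342 lens [0.51085904 0.06938882] [0.50949442 0.06897369] dot [0.52313134 0.14582183] rib46 [0.49840834 0.10617064] rib27 [0.50152218 0.10771097]
   lens-rib 0.03883197053930037 -71.29896147897323 lens-dot 0.07741197710941233
   origin from lens [0.49969369 0.10779891]
   lens-rib 0.038813833677604236 -73.40398466848995 lens-dot 0.07804871521604369
   origin from lens [0.49832906 0.10738378]
R len 0.0560169275058505 heading edge -32.521607862487585 lens [ 0.70437323 -0.0061613 ] [ 0.70183728 -0.00611914] dot [0.6273622 0.0006725] rib46 [0.66369615 0.01425379] rib27 [0.66922632 0.01445039]
   lens-rib 0.04551264206223011 -26.65124978100105 lens-dot 0.07731364001678394
   origin from lens [0.67064568 0.0153434 ]
   lens-rib 0.04324120649769839 -28.108715501796787 lens-dot 0.07478411481742331
   origin from lens [0.66810973 0.01538557]
[[-0.906  0.423 -0.001]
 [ 0.423  0.906 -0.002]
 [ 0.    -0.002 -1.   ]] [ 5.90673398e+01  5.03565656e+00  7.86168787e+01 -6.70532964e-04
  9.64640648e+01 -5.90730830e+00]
```

```bash
python3 -m jog --help 2>&1 | head -20
```

```text
invalid input: not JSON, or not a number
```

```bash
python3 -m jog '{"claw":[1,1,1,1,1,1,1,1,1,1],"linear":[[-41,-24,0],[-41,-24,0],[-41,-24,0],[-41,-24,0],[-41,-24,0],[-41,-24,0],[-41,-24,0],[-41,-24,0],[-41,-24,0],[-41,-24,0]],"delta_rot":[[0,0,0],[0,0,0],[0,0,0],[0,0,0],[0,0,0],[0,0,0],[0,0,0],[0,0,0],[0,0,0],[0,0,0]]}' 30
python3 -m jog '{"claw":[1,1,1,1,1,1,1],"linear":[[0,0,0],[0,0,0],[0,0,0],[0,0,0],[0,0,0],[0,0,0],[0,0,0]],"delta_rot":[[0,0,0.143],[0,0,0.143],[0,0,0.143],[0,0,0.143],[0,0,0.143],[0,0,0.143],[0,0,0]]}'
python3 - <<'E'
from workcell import observe, optics
import cv2, numpy as np
c=optics.capture("wrist"); cv2.imwrite("pics/w1.png",c["pixels"][:,:,::-1]); np.savez("w1.npz",**c); print(c["origin"],c["attitude"],c["fx"])
E
```

```text
time_s: 1.1
position: [0.5032, 0.1056, 0.2309]
eef_rot: [-180.0, -0.0, 155.0]
contact_force: [0.6, 0.4, 0.3]
gripper_width: 0.0852
finger_force: 0.0
time_s: 1.8
position: [0.5024, 0.1074, 0.2307]
eef_rot: [-179.9, -0.0, 105.8]
contact_force: [0.0, -0.8, -0.2]
gripper_width: 0.0856
finger_force: 0.0
[0.48363419 0.17495303 0.37340468] [1.63703614e+02 6.88692101e-02 1.58379250e+01] 279.46469258399554
```

View pics/w1.png

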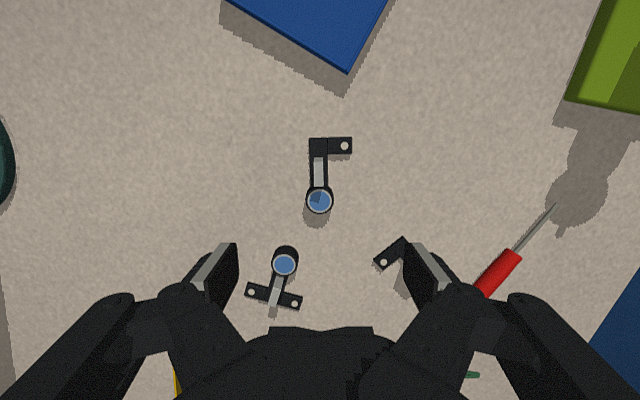

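The wrist view shows the left-hand mount at about (319,172). Its rib is near-vertical in the image, its lens is at (319,200) and its dot at (345,146).

Run:
```python
from h import *
c=load("w1.npz"); im=c["pixels"][:,:,::-1].copy()
cv2.imwrite("pics/w1c.png",cv2.resize(im[125:225,280:370],None,fx=6,fy=6,interpolation=cv2.INTER_CUBIC))
hsv=cv2.cvtColor(im,cv2.COLOR_BGR2HSV)
m=cv2.inRange(hsv,(90,70,60),(125,255,255)); m[:125]=0; m[225:]=0; m[:,:280]=0; m[:,370:]=0
k=max(cv2.findContours(m,0,2)[0],key=cv2.contourArea); (u,v),r=cv2.minEnclosingCircle(k); print("lens",u,v,r,[ray(c,(u,v),z).round(4) for z in(.024,.032)])
```

```text
lens 319.131591796875 200.5 10.180251121520996 [array([0.5112, 0.0702, 0.024 ]), array([0.5105, 0.0726, 0.032 ])]
```

View pics/w1c.png

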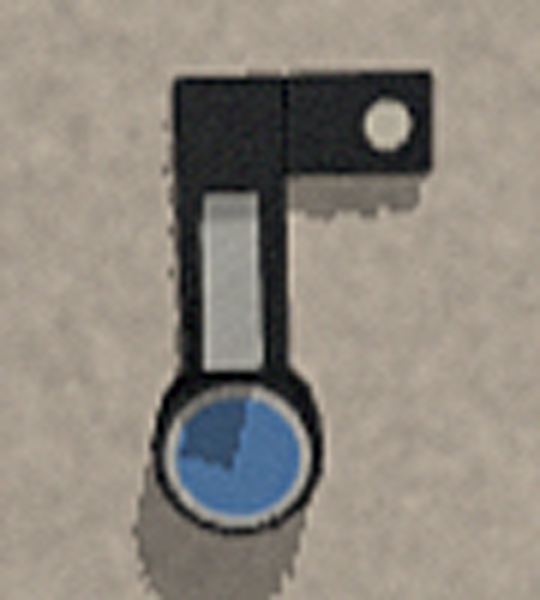

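The crop shows the rib's top face with corners at about (204,217), (258,214), (205,371) and (265,369), and the rear edge running from (175,80) to (432,72).

Run:
```python
from h import *
from workcell import observe
c=load("w1.npz"); P=lambda x,y,z: ray(c,(280+(x+.5)/6-.5,125+(y+.5)/6-.5),z)[:2]
q=[P(*p,.046) for p in [(204,217),(258,214),(205,371),(265,369)]]
f=(q[2]+q[3])/2;b=(q[0]+q[1])/2
print("rib",(f+b)/2,"len",np.linalg.norm(f-b),"head",np.degrees(np.arctan2(*(f-b)[::-1])))
e=P(432,72,.008)-P(175,80,.008); print("edge",np.linalg.norm(e),np.degrees(np.arctan2(e[1],e[0]))-90)
l=P(237,451,.032);print("lens",l,np.degrees(np.arctan2(*(l-(f+b)/2)[::-1])),np.linalg.norm(l-(f+b)/2))
```

```text
rib [0.49947554 0.10894615] len 0.03126331569185744 head -72.81938339788833
edge 0.05497639754361621 -72.40609776709438
lens [0.51020547 0.07354386] -73.13868719355526 0.03699261954350088
```

```bash
python3 -m jog '{"claw":[1,1,1,1,1,1,1,1,1,1],"linear":[[0,0,0],[2,-2.6,0],[0,0,30],[0,0,40],[0,0,40],[0,0,40],[0,0,30],[0,0,20],[0,0,14],[0,0,0]],"delta_rot":[[0,0,-0.028],[0,0,0],[0,0,0],[0,0,0],[0,0,0],[0,0,0],[0,0,0],[0,0,0],[0,0,0],[0,0,0]]}' 50
python3 -m jog '{"claw":[0,0,0,0,0,0,0,0],"linear":[[0,0,0],[0,0,0],[0,0,0],[0,0,0],[0,0,0],[0,0,0],[0,0,0],[0,0,0]],"delta_rot":[[0,0,0],[0,0,0],[0,0,0],[0,0,0],[0,0,0],[0,0,0],[0,0,0],[0,0,0]]}' 50
```

```text
time_s: 2.85
position: [0.4978, 0.1085, 0.0152]
eef_rot: [-179.7, -0.1, 107.5]
contact_force: [-0.4, 0.7, -0.3]
gripper_width: 0.0855
finger_force: 0.0
time_s: 3.65
position: [0.5002, 0.1087, 0.018]
eef_rot: [179.9, 0.0, 107.4]
contact_force: [-0.1, -0.6, 4.5]
gripper_width: 0.011
finger_force: 50.2
```

```bash
python3 -m jog '{"claw":[0,0,0,0,0],"linear":[[0,0,-8],[0,0,-20],[0,0,-25],[0,0,-25],[0,0,0]],"delta_rot":[[0,0,0],[0,0,0],[0,0,0],[0,0,0],[0,0,0]]}'
python3 -m jog '{"claw":[0,0,0,0,0,0,0,0,0,0],"linear":[[12,0.3,0],[25,0.6,0],[30,0.8,0],[30,0.8,0],[30,0.8,0],[30,0.8,0],[30,0.8,0],[25,0.5,0],[15,0.3,0],[0,0,0]],"delta_rot":[[0,0,0],[0,0,0],[0,0,0],[0,0,0],[0,0,0],[0,0,0],[0,0,0],[0,0,0],[0,0,0],[0,0,0]]}'
python3 - <<'E'
from workcell import observe, optics
import cv2, numpy as np
ims=[]
for n in("wrist","top"):
    c=optics.capture(n); np.savez(f"{n}2.npz",**c); ims.append(c["pixels"][:,:,::-1])
ims[1]=cv2.resize(ims[1][180:300,130:290],(640,480))
cv2.imwrite("pics/w2.png",np.vstack([cv2.resize(ims[0],(400,250)),cv2.resize(ims[1],(400,300))]))
E
```

```text
time_s: 4.15
position: [0.5019, 0.1089, 0.0989]
eef_rot: [179.6, 0.1, 107.4]
contact_force: [-0.4, -0.1, -1.1]
gripper_width: 0.011
finger_force: 49.6
time_s: 5.15
position: [0.4351, 0.3281, 0.0933]
eef_rot: [-179.8, 0.0, 107.6]
contact_force: [-0.2, -0.7, -2.2]
gripper_width: 0.0114
finger_force: 49.5
```

View pics/w2.png

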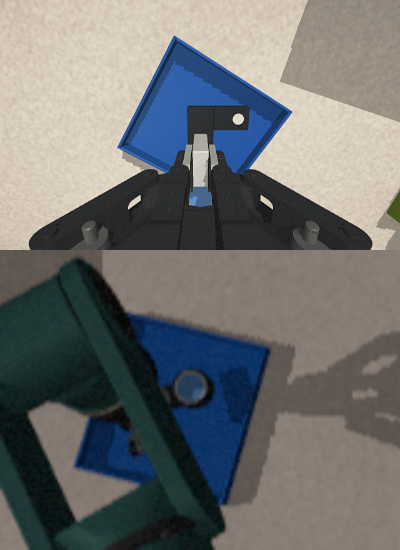

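The left-hand mount is held level over the middle of the blue tray, so I'll lower it.

```bash
python3 -m jog '{"claw":[0,0,0,0,0,0,0],"linear":[[0,0,10],[0,0,18],[0,0,18],[0,0,12],[0,0,6],[0,0,2],[0,0,0]],"delta_rot":[[0,0,0],[0,0,0],[0,0,0],[0,0,0],[0,0,0],[0,0,0],[0,0,0]]}'
python3 -m jog '{"claw":[0,0,0],"linear":[[0,0,2],[0,0,1],[0,0,0]],"delta_rot":[[0,0,0],[0,0,0],[0,0,0]]}'
python3 -m jog '{"claw":[0,0,0],"linear":[[0,0,1],[0,0,1],[0,0,0]],"delta_rot":[[0,0,0],[0,0,0],[0,0,0]]}'
```

```text
time_s: 5.95
position: [0.4374, 0.3268, 0.0295]
eef_rot: [180.0, -0.0, 107.4]
contact_force: [0.0, -0.1, -1.4]
gripper_width: 0.0111
finger_force: 49.5
time_s: 6.25
position: [0.4372, 0.3271, 0.0267]
eef_rot: [180.0, -0.0, 107.4]
contact_force: [0.1, 0.4, -2.9]
gripper_width: 0.0112
finger_force: 49.5
time_s: 6.55
position: [0.437, 0.3269, 0.0242]
eef_rot: [-180.0, 0.0, 107.4]
contact_force: [0.1, 0.4, -0.8]
gripper_width: 0.0114
finger_force: 49.5
```

```bash
python3 -m jog '{"claw":[0,0,0],"linear":[[0,0,1],[0,0,0],[0,0,0]],"delta_rot":[[0,0,0],[0,0,0],[0,0,0]]}'
python3 -m jog '{"claw":[0,0,0],"linear":[[0,0,1],[0,0,0],[0,0,0]],"delta_rot":[[0,0,0],[0,0,0],[0,0,0]]}'
python3 -m jog '{"claw":[0,0,0],"linear":[[0,0,1],[0,0,0],[0,0,0]],"delta_rot":[[0,0,0],[0,0,0],[0,0,0]]}'
```

```text
time_s: 6.85
position: [0.4371, 0.3269, 0.0233]
eef_rot: [-180.0, -0.0, 107.4]
contact_force: [0.4, 0.3, -2.1]
gripper_width: 0.0112
finger_force: 49.5
time_s: 7.15
position: [0.4371, 0.3269, 0.0223]
eef_rot: [180.0, -0.0, 107.4]
contact_force: [-0.7, 0.5, -2.2]
gripper_width: 0.0111
finger_force: 49.5
time_s: 7.45
position: [0.4372, 0.327, 0.0221]
eef_rot: [180.0, -0.0, 107.4]
contact_force: [-2.5, -1.1, 4.8]
gripper_width: 0.0113
finger_force: 50.3
```

The force has turned positive, so the mount is on the tray floor. I'll release and back off.

```bash
python3 -m jog '{"claw":[0.15,0.4,0.6,0.6,0.6,0.6],"linear":[[0,0,0],[0,0,0],[0,0,0],[0,0,0],[0,0,0],[0,0,0]],"delta_rot":[[0,0,0],[0,0,0],[0,0,0],[0,0,0],[0,0,0],[0,0,0]]}'
python3 -m jog '{"claw":[0.6,0.6,0.8,1,1,1,1],"linear":[[0,0,-10],[0,0,-25],[0,0,-35],[0,0,-45],[0,0,-45],[0,0,-35],[0,0,0]],"delta_rot":[[0,0,0],[0,0,0],[0,0,0],[0,0,0],[0,0,0],[0,0,0],[0,0,0]]}'
python3 - <<'E'
from workcell import observe
s=observe(); print(s["position"],s["eef_rot"],s["joints"])
E
```

```text
time_s: 8.05
position: [0.4371, 0.3269, 0.0213]
eef_rot: [180.0, -0.0, 107.4]
contact_force: [-0.3, 0.1, -0.4]
gripper_width: 0.0511
finger_force: 0.0
time_s: 8.75
position: [0.4397, 0.3285, 0.2249]
eef_rot: [179.2, -0.2, 107.4]
contact_force: [0.1, -0.1, 0.8]
gripper_width: 0.0854
finger_force: 0.0
[0.43971507 0.32852743 0.22491287] [179.17183367  -0.20098005 107.42209454] [3.08441359e+01 4.31837920e+00 7.99913649e+01 3.25235531e-03
 9.48380593e+01 1.34237923e+01]
```

```bash
python3 -m jog '{"claw":[1,1,1,1,1,1,1,1,1,1],"linear":[[-36.7,12.7,0],[-36.7,12.7,0],[-36.7,12.7,0],[-36.7,12.7,0],[-36.7,12.7,0],[-36.7,12.7,0],[-36.7,12.7,0],[-36.7,12.7,0],[-36.7,12.7,0],[-36.7,12.7,0]],"delta_rot":[[0,0,0],[0,0,0],[0,0,0],[0,0,0],[0,0,0],[0,0,0],[0,0,0],[0,0,0],[0,0,0],[0,0,0]]}'
python3 -m jog '{"claw":[1,1,1,1,1,1,1,1],"linear":[[0,0,0],[0,0,0],[0,0,0],[0,0,0],[0,0,0],[0,0,0],[0,0,0],[0,0,0]],"delta_rot":[[0,0,-0.127],[0,0,-0.127],[0,0,-0.127],[0,0,-0.127],[0,0,-0.127],[0,0,-0.127],[0,0,0],[0,0,0]]}'
python3 - <<'E'
from h import *
from workcell import observe, optics
w=optics.capture("wrist"); np.savez("w3.npz",**w); t=optics.capture("top"); print(observe()["position"])
wi=w["pixels"][:,:,::-1]; hsv=cv2.cvtColor(wi.copy(),cv2.COLOR_BGR2HSV)
# expected origin pixel
A=R.from_euler('xyz',w["attitude"],degrees=True); p=A.inv().apply(np.array([.669,.015,.03])-w["origin"])
u,v=int(w["cx"]+w["fx"]*p[0]/p[2]),int(w["cy"]+w["fy"]*p[1]/p[2]); print("crop origin",u-50,v-60)
a=cv2.resize(wi[v-60:v+60,u-50:u+50],None,fx=5,fy=5,interpolation=cv2.INTER_CUBIC)
b=cv2.resize(t["pixels"][190:290,150:250,::-1],(300,300))
o=np.zeros((600,800,3),np.uint8); o[:,:500]=a; o[:300,500:]=b; cv2.imwrite("pics/w3.png",o)
E
```

```text
time_s: 9.75
position: [0.6686, 0.0134, 0.2159]
eef_rot: [-180.0, -0.0, 107.4]
contact_force: [0.3, 0.7, 0.1]
gripper_width: 0.0854
finger_force: 0.0
time_s: 10.55
position: [0.6679, 0.0147, 0.2159]
eef_rot: [-180.0, -0.0, 150.9]
contact_force: [0.5, 0.7, 0.2]
gripper_width: 0.0854
finger_force: 0.0
[0.66798639 0.01474755 0.21613688]
crop origin 271 116
```

View pics/w3.png

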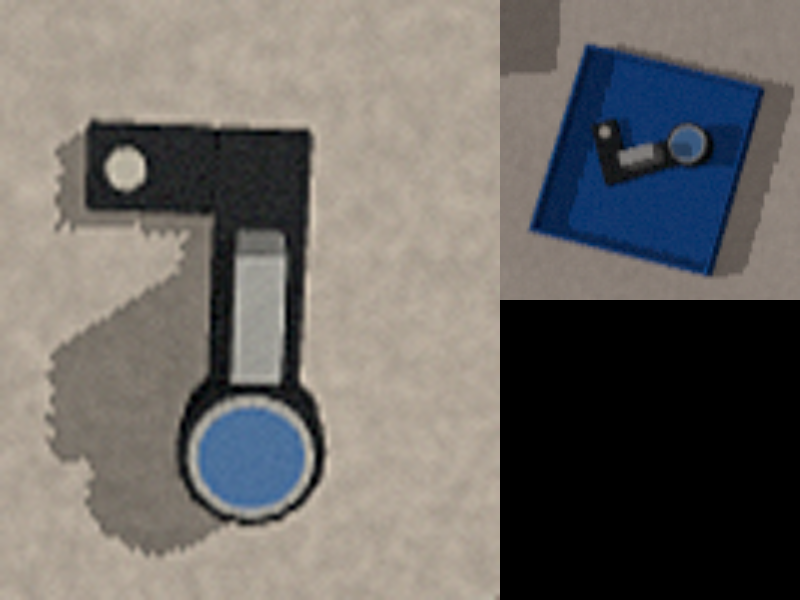

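The left-hand mount sits flat and upright in the blue tray. For the right-hand mount, the rib's top corners are at (237,255), (287,255), (232,383) and (284,384), and the rear edge runs from (90,122) to (310,130).

Run:
```python
from h import *
c=load("w3.npz"); P=lambda x,y,z: ray(c,(271+(x+.5)/5-.5,116+(y+.5)/5-.5),z)[:2]
q=[P(*p,.046) for p in [(237,255),(287,255),(232,383),(284,384)]]
f=(q[2]+q[3])/2;b=(q[0]+q[1])/2;m=(f+b)/2
print("rib",m,"len",np.linalg.norm(f-b),"head",np.degrees(np.arctan2(*(f-b)[::-1])))
e=P(310,130,.008)-P(90,122,.008); e*=np.sign(e[1]); h=np.degrees(np.arctan2(e[1],e[0]))-90; print("edge",np.linalg.norm(e),h)
l=P(251,457,.032);print("lens",l,np.degrees(np.arctan2(*(l-m)[::-1])),np.linalg.norm(l-m))
yaw=np.radians(180-31.0); d=m-[.668,.0147]; print("tool",d@[np.cos(yaw),np.sin(yaw)],d@[np.sin(yaw),-np.cos(yaw)])
```

```text
rib [0.67000304 0.0155343 ] len 0.030168348689478916 head -30.676735315562794
edge 0.05440056322166134 -31.10968729312208
lens [ 0.7020127  -0.00458253] -32.14778213838193 0.03780615036600795
tool -0.0012872439797141566 0.0017467814242670885
```

```bash
python3 -m jog '{"claw":[1,1,1,1,1,1,1,1,1,1],"linear":[[0,0,0],[-1.3,1.7,0],[0,0,30],[0,0,40],[0,0,40],[0,0,35],[0,0,25],[0,0,17],[0,0,10],[0,0,0]],"delta_rot":[[0,0,0.033],[0,0,0],[0,0,0],[0,0,0],[0,0,0],[0,0,0],[0,0,0],[0,0,0],[0,0,0],[0,0,0]]}' 50
python3 -m jog '{"claw":[0,0,0,0,0,0,0,0],"linear":[[0,0,0],[0,0,0],[0,0,0],[0,0,0],[0,0,0],[0,0,0],[0,0,0],[0,0,0]],"delta_rot":[[0,0,0],[0,0,0],[0,0,0],[0,0,0],[0,0,0],[0,0,0],[0,0,0],[0,0,0]]}' 50
```

```text
time_s: 11.65
position: [0.669, 0.0156, 0.0174]
eef_rot: [-179.9, -0.2, 149.2]
contact_force: [-0.0, 0.1, -0.1]
gripper_width: 0.0854
finger_force: 0.0
time_s: 12.45
position: [0.6706, 0.0155, 0.0201]
eef_rot: [180.0, 0.1, 149.2]
contact_force: [-0.7, -0.3, 3.1]
gripper_width: 0.0114
finger_force: 50.6
```

```bash
python3 -m jog '{"claw":[0,0,0,0,0],"linear":[[0,0,-8],[0,0,-20],[0,0,-25],[0,0,-25],[0,0,0]],"delta_rot":[[0,0,0],[0,0,0],[0,0,0],[0,0,0],[0,0,0]]}'
python3 -m jog '{"claw":[0,0,0,0,0,0,0,0],"linear":[[1,-15,0],[1,-25,0],[1,-35,0],[1,-40,0],[1,-40,0],[1,-40,0],[1,-40,0],[1,-40,0]],"delta_rot":[[0,0,0],[0,0,0],[0,0,0],[0,0,0],[0,0,0],[0,0,0],[0,0,0],[0,0,0]]}'
python3 -m jog '{"claw":[0,0,0,0,0,0],"linear":[[1,-40,0],[1,-35,0],[1,-25,0],[1,-15,0],[1,-5,0],[0,0,0]],"delta_rot":[[0,0,0],[0,0,0],[0,0,0],[0,0,0],[0,0,0],[0,0,0]]}'
python3 - <<'E'
from workcell import observe, optics
import cv2, numpy as np
w=optics.capture("wrist")["pixels"][:,:,::-1]; s=optics.capture("side")["pixels"][:,:,::-1]
cv2.imwrite("pics/w4.png",np.vstack([cv2.resize(w,(480,300)),cv2.resize(s,(480,300))]))
print(observe()["position"])
E
```

```text
time_s: 12.95
position: [0.6724, 0.0154, 0.1019]
eef_rot: [179.8, 0.4, 149.2]
contact_force: [0.8, -0.2, -0.8]
gripper_width: 0.0112
finger_force: 49.9
time_s: 13.75
position: [0.5189, -0.2175, 0.0943]
eef_rot: [-180.0, -0.3, 149.2]
contact_force: [0.8, -0.1, -1.1]
gripper_width: 0.0112
finger_force: 49.9
time_s: 14.35
position: [0.4558, -0.3167, 0.0962]
eef_rot: [179.9, -0.1, 149.1]
contact_force: [0.3, 0.8, -2.6]
gripper_width: 0.0108
finger_force: 49.9
[ 0.45691255 -0.31598053  0.09682634]
```

View pics/w4.png

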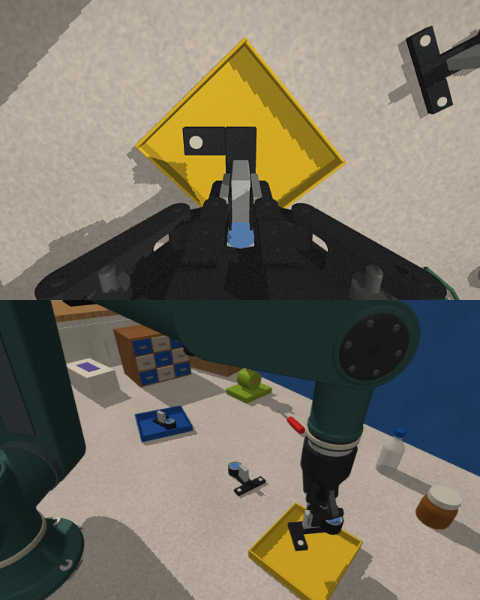

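The right-hand mount is held level over the yellow tray, and the left-hand mount is upright in the blue tray. I'll lower it.

```bash
python3 -m jog '{"claw":[0,0,0,0,0,0,0],"linear":[[0,0,10],[0,0,18],[0,0,18],[0,0,12],[0,0,6],[0,0,2],[0,0,0]],"delta_rot":[[0,0,0],[0,0,0],[0,0,0],[0,0,0],[0,0,0],[0,0,0],[0,0,0]]}'
python3 -m jog '{"claw":[0,0,0,0],"linear":[[0,0,2],[0,0,1],[0,0,1],[0,0,0]],"delta_rot":[[0,0,0],[0,0,0],[0,0,0],[0,0,0]]}'
python3 -m jog '{"claw":[0,0,0],"linear":[[0,0,1],[0,0,0],[0,0,0]],"delta_rot":[[0,0,0],[0,0,0],[0,0,0]]}'
```

```text
time_s: 15.15
position: [0.4569, -0.3171, 0.0315]
eef_rot: [180.0, 0.0, 149.2]
contact_force: [-0.3, -0.5, -1.8]
gripper_width: 0.0111
finger_force: 49.9
time_s: 15.55
position: [0.4566, -0.3171, 0.0274]
eef_rot: [180.0, 0.0, 149.2]
contact_force: [0.3, -0.6, -1.8]
gripper_width: 0.0112
finger_force: 49.9
time_s: 15.85
position: [0.4566, -0.317, 0.0263]
eef_rot: [180.0, -0.0, 149.2]
contact_force: [0.8, 0.5, -2.0]
gripper_width: 0.0113
finger_force: 49.9
```

```bash
python3 -m jog '{"claw":[0,0,0],"linear":[[0,0,1],[0,0,0],[0,0,0]],"delta_rot":[[0,0,0],[0,0,0],[0,0,0]]}'
python3 -m jog '{"claw":[0,0,0],"linear":[[0,0,1],[0,0,0],[0,0,0]],"delta_rot":[[0,0,0],[0,0,0],[0,0,0]]}'
```

```text
time_s: 16.15
position: [0.4566, -0.317, 0.0252]
eef_rot: [180.0, -0.0, 149.2]
contact_force: [0.4, -0.1, -2.4]
gripper_width: 0.0113
finger_force: 49.9
time_s: 16.45
position: [0.4565, -0.317, 0.0242]
eef_rot: [180.0, -0.0, 149.2]
contact_force: [0.1, 0.2, -1.6]
gripper_width: 0.0112
finger_force: 49.9
```

```bash
python3 -m jog '{"claw":[0,0,0],"linear":[[0,0,0.7],[0,0,0],[0,0,0]],"delta_rot":[[0,0,0],[0,0,0],[0,0,0]]}'
```

```text
time_s: 16.75
position: [0.4567, -0.3171, 0.024]
eef_rot: [180.0, 0.0, 149.2]
contact_force: [-0.8, 0.2, 1.6]
gripper_width: 0.011
finger_force: 50.4
```

```bash
python3 -m jog '{"claw":[0,0,0.15,0.4,0.6,0.6,0.6,0.6],"linear":[[0,0,0.4],[0,0,0],[0,0,0],[0,0,0],[0,0,0],[0,0,0],[0,0,0],[0,0,0]],"delta_rot":[[0,0,0],[0,0,0],[0,0,0],[0,0,0],[0,0,0],[0,0,0],[0,0,0],[0,0,0]]}'
python3 -m jog '{"claw":[0.6,0.6,0.8,1,1,1,1,1],"linear":[[0,0,-10],[0,0,-25],[0,0,-35],[0,0,-45],[0,0,-45],[0,0,-35],[0,0,0],[0,0,0]],"delta_rot":[[0,0,0],[0,0,0],[0,0,0],[0,0,0],[0,0,0],[0,0,0],[0,0,0],[0,0,0]]}'
python3 - <<'E'
from workcell import optics
import cv2, numpy as np
w=optics.capture("wrist")["pixels"][:,:,::-1]; s=optics.capture("side")["pixels"][:,:,::-1]
cv2.imwrite("pics/w5.png",np.vstack([cv2.resize(w,(480,300)),cv2.resize(s,(480,300))]))
E
```

```text
time_s: 17.55
position: [0.4566, -0.317, 0.0231]
eef_rot: [180.0, -0.0, 149.2]
contact_force: [0.1, 0.0, -0.4]
gripper_width: 0.0511
finger_force: 0.0
time_s: 18.35
position: [0.457, -0.3174, 0.2201]
eef_rot: [-180.0, 0.2, 149.2]
contact_force: [0.3, -0.1, -1.0]
gripper_width: 0.0855
finger_force: 0.0
```

View pics/w5.png

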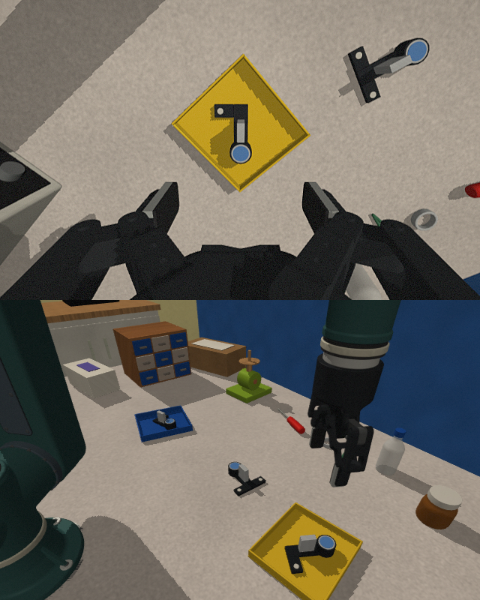

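Both mounts stand flat in their trays, at (240,130) in the wrist view and (163,420) in the side view. The gripper is clear of everything.

```bash
python3 -c "
from workcell import arm
print(arm.sign_off())"
```

```text
the job is handed in; nothing more can be done
None
```

The left-hand mount is in the blue tray and the right-hand mount is in the yellow tray, each set down gently on its foot, and the job was handed in at about 18 s (limit 58 s).

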